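# Clear a lane of the glue rack and put the glue bottle away

### The arm

A 6-joint arm with a two-finger parallel gripper is mounted at the origin on the work surface. World frame = base frame: x ahead of the robot, y to its left, z up, the work surface at z = 0. Lengths are in m, angles in degrees, forces in N, time in s.
With the tool pointing down it reaches from about 0.25 to 0.725 m from the base axis. Payload 9.7 kg.
Tool frame: the origin (TCP) lies midway between the tips of the shut fingers; the grasp point (between the pads) lies 19 mm behind it; z points along the fingers, y is the line along which they close (so a half turn about z gives the same grasp; the last joint's range is limited). The gripper opens to 85 mm and grips with 20 to 120 N. Pads are 22 mm wide; open, the fingers measure 114 mm over their backs; the gripper's body (76 mm by 85 mm) begins 54 mm behind the grasp point. The pads swing forward as they close: fully open they stand 13 mm farther back than shut.
Start: joints at [72.651, 4.979, 10.078, 95.1, 0, 90], TCP at [0.164, 0.525, 0.231] pointing down, gripper open.
Joint ranges: [-179.16, 179.16], [-48.56, 103.87], [-65.8, 70.77], [-126.05, 130.52], [-82.76, 87.17], [-180, 180]. Speed limits (degrees/s): [127.2, 127.2, 147.25, 180, 180, 180].

### API

Orientations are given as a 3x3 rotation matrix whose columns are the frame's x, y, z axes.
In Python, from cell import bot gives the robot as it stands. The module is installed in compiled form; this text tells all that it offers.
- The arm moves only by the tool apply_moves, never from a script. Its argument "steps" is a list of rows, each a list of 5 numbers: the opening, from -1 (shut) to 1 (fully open), then the shift along the world's x, y, z in m, then the turn about the world's z in rad. In form: [[grip, tx, ty, tz, yaw], ...]. A call has exactly 8 rows; each row is the pose to reach, as a shift and turn from the pose commanded when the call began; what a row does not reach only later rows make up. A row lasts 1/12 s, in which the tool goes at most 41.7 mm and 7.16 degrees, less where a joint would pass 70% of its speed; a pose out of reach is approached as far as the arm can. A call with a gripper value outside its range is refused whole. The fingers move at their own pace and stop on an object; "newtons" is the grip in N (left out, the last holds). Time passes only in rows, so rows that repeat a pose let the fingers close, or fill a call up. It gives the time, the measured TCP pose, the force, the opening and the grip force at its end, in the units of the state.
- bot.sense(): the state, without advancing time (a new reading comes with each control period).
- bot.capture(name): name is "scene" or "side" or "wrist"; returns a dict with "frame" (384x512x3 uint8, red, green, blue), "fx", "fy", "cx", "cy" (pixels), "world_from_camera" (4x4, takes a point from camera to world coordinates); the wrist camera has in their place "mount" (4x4, takes a point from camera to tool coordinates, whose origin is the TCP and whose axes are the flange's). Camera axes: x right, y down, z forward; pixel columns grow to the right and rows downward; lengths in m; the calibration is good to about 2 mm. A picture is of the moment at which its call begins: read the wrist's pose just before it. There is no depth.
- bot.sign_off(): hands the job in; it is judged then, once.
Trained networks look in the newest picture that a camera, given by its name, has taken for a name from the list of things; names that differ only in an ending like _2 or _b are one class to them, and where a whole thing is asked for, a point or a joint stands for the part that bears it (a point fixed in the world has none). Each returns a list of dicts, best first, with "p" (0 to 1); they miss things now and then, are a little off and sometimes report something else, mostly with a low value. They report only what shows in the picture. A call takes as long as a camera call. They do not tell look-alikes from the thing itself.
- bot.masks_of(camera, name): "mask" (384x512 bool, what is visible of it) and "pixel" ([row, column] in pixels, amid what is visible of it).
- bot.tip_of(camera, name): "pixel" ([row, column] in pixels: a listed point, or the origin of a listed thing).
The state is a dict: "t": time; "qpos": joint angles; "qvel": joint speeds; "effort": joint torques, N m; "eef_pos": TCP position; "orientation": TCP orientation; "force": force on the tool from outside, world axes, zero at the start; "torque": the same for the moment, N m; "grip_width": finger opening in m; "gripper_force": force on a finger pad.
Only numpy, scipy, OpenCV 4.12 (cv2) and the standard library are available. Lean on these libraries where they do the work, as an engineer would, in place of code of your own. Each camera call takes 0.05 s, during which the arm holds its last target. There are 200 camera calls.

### The job

Put the yellow glue bottle away in the lane of the wooden rack that has no tin. A steel pad was left behind in that lane, so first feel for it with your fingers and sweep it along the bench, without lifting it, right out through the lane's open front. Then carry the top-heavy bottle slowly and upright, stand it on the bench fully home against that lane's back wall, not dropping it, and leave the pad on the bench outside and everything else where it is.

Things in the scene. Friction and masses are not known exactly. Their poses are not given: they have to be found in the camera images.
- rack: Wooden glue rack fixed to the bench: two parallel straight lanes side by side, open at the top and front, no floor (the bench top is the lane floor). Origin: centre of the lanes at bench height; x runs from the open front (x = -75 mm) to the back wall's inner face (x = +75 mm; the wall is 10 mm thick); y across; z up. Lanes are 76 mm wide and 150 mm long, centred at y = +43 mm and y = -43 mm; the three side walls (y = -86, 0, +86 mm) are 10 mm thick; all walls 50 mm high.
- lane_left (a point): Middle of the lane on the rack's +y side, at bench height (rack x = 0, y = +43 mm); axes as the rack's.
- lane_right (a point): Middle of the lane on the rack's -y side, at bench height (rack x = 0, y = -43 mm); axes as the rack's.
- pad: The leftover: plain steel pad, a loose block 30 x 50 x 24 mm (x, y, z; the 50 mm runs roughly across the lane), about 0.28 kg, lying flat on the bench in one of the two lanes, with at least 48 mm of free lane between it and the back wall. It slides under roughly 1 to 3 N. Origin: centre of its underside.
- pad_center (a point): Centre of the steel pad, 12 mm above its underside; axes as the pad's.
- glue: Yellow glue bottle standing loose on the bench outside the rack, 190 mm tall, about 0.4 kg, top-heavy: foot 46 mm across, widening to 58 mm at 105 mm up, then a shoulder to a red cylindrical cap 32 mm across from 130 to 170 mm up, and a red nozzle cone on top (24 mm across narrowing to 8 mm, up to 190 mm). Best gripped by the cap. At the walls' height (50 mm) it is 52 mm across. Origin: centre of its underside; z is its upright axis.
- glue_center (a point): Point on the bottle's axis half-way up (95 mm above its underside); z is its upright axis.
- glue_cap (a point): Centre of the bottle's red cap, where to grip: on the axis, 150 mm above its underside.
- tin_center (a point): Centre of the green wax tin with a brass lid, 62 mm across and 45 mm tall (this point is 22 mm above its underside), standing in the lane that the pad is not in. Stays where it is.
- sander: Cork sanding block, 100 x 55 x 30 mm, loose on the bench; origin under its centre. Bystander.
- screwdriver: Screwdriver with a wooden handle, 220 mm long, lying on the bench; x points from handle to tip. Bystander.
- hammer: Hammer lying on the bench; x points from handle to head. Bystander.
- square: L-shaped corner of two glued wooden battens, legs 160 mm long, 30 mm wide and 22 mm thick, lying on the bench; origin on the leg along y, 60 mm from its one end. Bystander.
Not all that is in view belongs to the job. Of the things that look like the glue, take the one that is nearest to the robot's base at the start.

How it is judged:
By the outcome, as a careful person would: the job done as asked, in the order asked, and still so for the second after the job is handed in, with the robot touching nothing.
It also fails if it takes over 64 s, if anything falls off the work surface, if the arm or the gripper's body presses on something with over 40 N, if the wrist force passes 120 N, or if a joint passes its speed limit or range.

## Working session

There is one attempt and no reset: what is moved stays moved. The work goes in short steps, Python scripts to look and compute and a tool call to move; the robot and the scene stay as the last step left them, time stands still between calls to the robot, and variables do not carry over. Pictures are saved under pics/ and viewed, at most 12 in all, crops included, and the job is handed in when it is done.

Besides the shell and the picture viewer there is one more tool, called by a JSON object that holds its "api" and its "payload", one argument or row to a line. apply_moves: Moves the arm, as the interface text tells. Its arguments: {"type":"object","properties":{"steps":{"type":"array","items":{"type":"array","items":{"type":"number"}}},"newtons":{"type":"number"}},"required":["steps"]}

```bash
mkdir -p pics; cat > h.py <<'E'
import numpy as np, cv2
from cell import bot
def ray(c,px):  # px=[row,col]
    T=np.array(c["world_from_camera"]); d=np.array([(px[1]-c["cx"])/c["fx"],(px[0]-c["cy"])/c["fy"],1.])
    return T[:3,3],T[:3,:3]@d
def at_z(c,px,z):
    o,d=ray(c,px); return o+d*(z-o[2])/d[2]
def proj(c,p):
    T=np.linalg.inv(np.array(c["world_from_camera"])); q=T[:3,:3]@np.array(p)+T[:3,3]
    return np.array([c["cy"]+c["fy"]*q[1]/q[2],c["cx"]+c["fx"]*q[0]/q[2]])
E
python3 - <<'E'
from h import *
import pickle
s=bot.sense();print(s["t"],s["eef_pos"],s["orientation"],s["force"],s["grip_width"])
Z=dict(rack=0,lane_left=0,lane_right=0,pad_center=.012,glue=0,glue_cap=.15,glue_center=.095,tin_center=.022,sander=0,screwdriver=0.01,hammer=.01,square=0)
for n in ["scene","side"]:
    c=bot.capture(n);cv2.imwrite(f"pics/{n}0.png",c["frame"][:,:,::-1]);pickle.dump(c,open(n+".pkl","wb"))
    print(n,np.array(c["world_from_camera"])[:3,3].round(3))
    for k,z in Z.items():
        for r in bot.tip_of(n,k)[:4]:
            print(k,round(r["p"],2),np.round(r["pixel"]),at_z(c,r["pixel"],z)[:2].round(3))
E
```

```text
0.0 [0.16392659 0.52475404 0.23057619] [[-9.54501873e-01  2.98204657e-01 -3.96223827e-04]
 [ 2.98204920e-01  9.54501012e-01 -1.28180161e-03]
 [-4.04316418e-06 -1.34163793e-03 -9.99999100e-01]] [-0.51961324  0.40448774 -0.52240076] 0.08541113283793783
scene [ 1.212 -0.028  0.944]
rack 0.65 [216. 299.] [0.594 0.072]
lane_left 0.6 [214. 314.] [0.582 0.12 ]
lane_right 0.92 [216. 289.] [0.599 0.04 ]
lane_right 0.45 [215. 289.] [0.595 0.04 ]
pad_center 0.75 [214. 290.] [0.601 0.04 ]
pad_center 0.24 [255. 394.] [0.707 0.353]
glue 0.86 [196. 192.] [ 0.558 -0.285]
glue 0.79 [201. 161.] [ 0.591 -0.382]
glue 0.79 [230. 137.] [ 0.708 -0.426]
glue 0.73 [237. 224.] [ 0.7   -0.156]
glue_cap 0.81 [164. 189.] [ 0.548 -0.277]
glue_cap 0.8 [203. 126.] [ 0.708 -0.42 ]
glue_cap 0.77 [172. 148.] [ 0.593 -0.393]
glue_cap 0.74 [210. 218.] [ 0.701 -0.164]
glue_center 0.95 [183. 154.] [ 0.589 -0.388]
glue_center 0.93 [176. 188.] [ 0.549 -0.288]
glue_center 0.75 [222. 221.] [ 0.703 -0.158]
glue_center 0.64 [216. 128.] [ 0.718 -0.426]
tin_center 0.87 [208. 314.] [0.575 0.117]
sander 0.59 [239. 180.] [ 0.723 -0.
[... 402 characters left out ...]
264. 330.] [ 0.597 -0.382]
glue 0.68 [249. 295.] [ 0.554 -0.283]
glue_cap 0.85 [219. 380.] [ 0.713 -0.42 ]
glue_cap 0.84 [164. 307.] [ 0.703 -0.158]
glue_cap 0.74 [182. 238.] [ 0.505 -0.086]
glue_cap 0.58 [218. 303.] [ 0.558 -0.292]
glue_center 0.92 [179. 304.] [ 0.696 -0.161]
glue_center 0.68 [233. 375.] [ 0.707 -0.424]
glue_center 0.63 [248. 336.] [ 0.59  -0.392]
glue_center 0.38 [122. 207.] [0.62  0.232]
tin_center 0.83 [161. 219.] [0.582 0.118]
tin_center 0.7 [250. 296.] [ 0.543 -0.299]
tin_center 0.53 [229. 300.] [ 0.603 -0.253]
sander 0.84 [218. 336.] [ 0.725 -0.284]
screwdriver 0.74 [150. 143.] [0.415 0.335]
hammer 0.78 [121. 207.] [0.677 0.323]
square 0.86 [312. 350.] [ 0.534 -0.514]
```

```bash
python3 -c "
import cv2,numpy as np
a=cv2.imread('pics/scene0.png');cv2.imwrite('pics/s1.png',cv2.resize(a,(800,600)))
a=cv2.imread('pics/side0.png');cv2.imwrite('pics/s2.png',cv2.resize(a,(800,600)))"
```

```text
(no output)
```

View pics/s1.png

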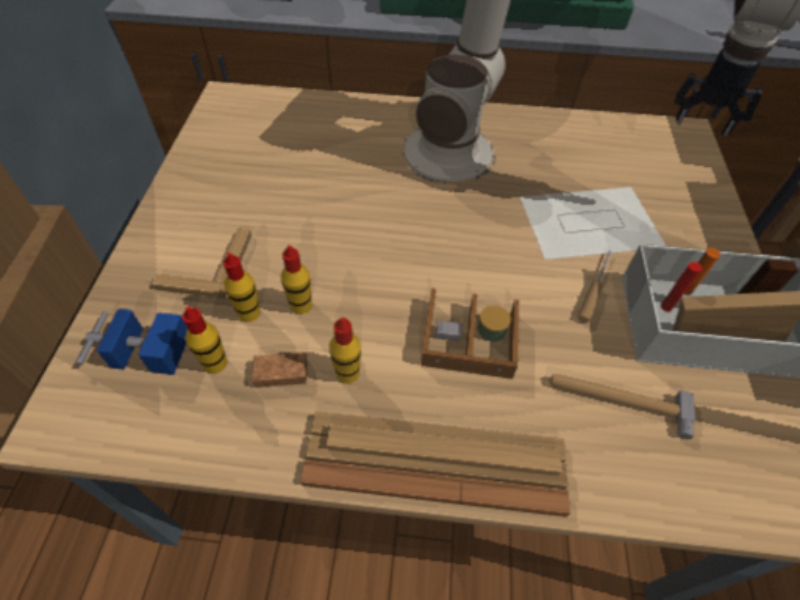

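View pics/s2.png

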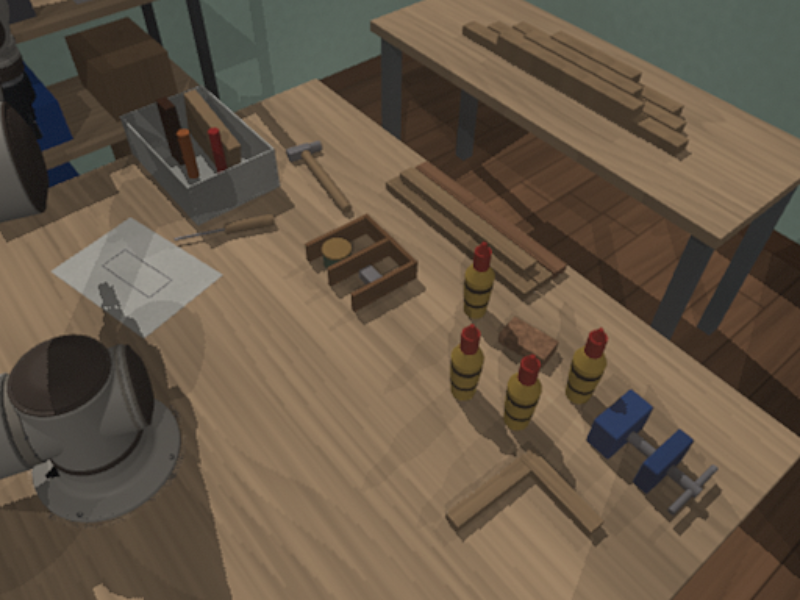

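The four look-alike bottles are at full-resolution scene pixels [196,192], [201,161], [230,137] and [237,224]. They lie about 0.63, 0.70, 0.83 and 0.72 m from the base. The first one, at about (0.555, -0.285), is nearest, so it fits. The steel pad shows in the right lane at [214,290] and the tin in the left lane at [208,314]. The rack's open front faces the robot. Next I'll confirm the bottle in a crop and fit the poses.

```bash
cat > fit.py <<'E'
from h import *
from scipy.optimize import minimize
B=[(-75,85,-91,-81),(-75,85,-5,5),(-75,85,81,91),(75,85,-91,91)]
def rackmask(proj_,x,y,a,S=4):
    m=np.zeros((384*S,512*S),np.uint8); c,s=np.cos(a),np.sin(a)
    for x0,x1,y0,y1 in B:
        P=np.array([(X,Y,Z) for X in(x0,x1) for Y in(y0,y1) for Z in(0,50)])/1000
        W=np.c_[x+c*P[:,0]-s*P[:,1],y+s*P[:,0]+c*P[:,1],P[:,2]]
        q=np.array([proj_(w)[::-1] for w in W])
        cv2.fillConvexPoly(m,cv2.convexHull(np.round((q+.5)*S).astype(np.int32)),1)
    return cv2.resize(m.astype(np.float32),(512,384),interpolation=cv2.INTER_AREA)
def fit(views,x0):  # views: list of (projfun, mask)
    f=lambda v:sum(np.abs(rackmask(p,*v)-m).sum() for p,m in views)
    best=minimize(f,x0,method="Nelder-Mead",options=dict(initial_simplex=np.array(x0)+np.array([[0,0,0],[.012,0,0],[0,.012,0],[0,0,.15]]),xatol=2e-4,fatol=.5))
    return best.x,best.fun,f(x0)
E
python3 - <<'E'
from fit import *
import pickle
V=[];C={n:pickle.load(open(n+".pkl","rb")) for n in("scene","side")}
for n,c in C.items():
    r=bot.masks_of(n,"rack")[0];print(n,r["p"],r["mask"].sum());V.append((lambda w,c=c:proj(c,w),r["mask"].astype(float)))
for v in V: print(fit([v],[.592,.071,-.05]))
print(fit(V,[.592,.071,-.05]))
# bottle axis triangulation from cap pixels
def tri(p1,p2):
    A=[];b=[]
    for c,p in((C["scene"],p1),(C["side"],p2)):
        o,d=ray(c,p);d/=np.linalg.norm(d);M=np.eye(3)-np.outer(d,d);A.append(M);b.append(M@o)
    return np.linalg.solve(sum(A),sum(b))
print("cap",tri([164,189],[218,303]))
a=C["scene"]["frame"][130:240,110:250,::-1];cv2.imwrite("pics/crop.png",cv2.resize(a,None,fx=5,fy=5,interpolation=cv2.INTER_CUBIC))
E
```

```text
scene 0.88 1270
side 0.72 1663
(array([ 0.59178754,  0.07328224, -0.05223771]), np.float64(132.125), np.float64(257.25))
(array([ 0.59238274,  0.07420399, -0.03325817]), np.float64(318.5625), np.float64(379.25))
(array([ 0.59156024,  0.07363807, -0.04804676]), np.float64(462.8125), np.float64(636.5))
cap [ 0.55402686 -0.28527427  0.15184846]
```

View pics/crop.png

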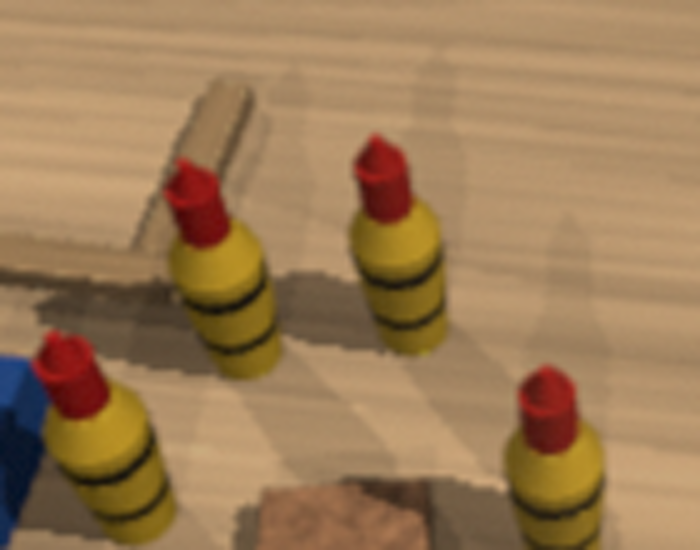

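{"api": "apply_moves", "payload": {
  "steps": [
    [-1,0,-0.02,0.04,0],
    [-1,0.02,-0.05,0.08,0.05],
    [-1,0.05,-0.08,0.1,0.1],
    [-1,0.08,-0.11,0.1,0.15],
    [-1,0.11,-0.135,0.1,0.2],
    [-1,0.135,-0.165,0.1,0.25],
    [-1,0.16,-0.195,0.1,0.3],
    [-1,0.185,-0.225,0.1,0.35]
  ],
  "newtons": 40
}}

```text
t: 2.07
eef_pos: [0.3454, 0.3038, 0.3315]
orientation: [[-0.999, -0.05, 0.001], [-0.05, 0.999, 0.0], [-0.001, 0.0, -1.0]]
force: [0.9, 0.4, 0.9]
grip_width: -0.0
gripper_force: 0.0
```

The crop shows the four bottles. The one at crop (400,245), i.e. scene [180,190], is the nearest to the base; the others are farther away. Now I'll move over the rack for a wrist view.

{"api": "apply_moves", "payload": {
  "steps": [
    [-1,0.025,-0.03,0,-0.02],
    [-1,0.05,-0.063,0,-0.05],
    [-1,0.075,-0.096,0,-0.08],
    [-1,0.1,-0.128,0,-0.1],
    [-1,0.125,-0.16,0,-0.1],
    [-1,0.15,-0.19,0,-0.1],
    [-1,0.175,-0.22,0,-0.1],
    [-1,0.2,-0.25,0,-0.1]
  ]
}}

```text
t: 2.73
eef_pos: [0.5454, 0.0535, 0.3315]
orientation: [[-0.999, 0.053, 0.001], [0.053, 0.999, 0.0], [-0.001, 0.0, -1.0]]
force: [0.2, 1.0, -0.2]
grip_width: -0.0003
gripper_force: 0.0
```

```bash
cat >> h.py <<'E'
def wcap(name="wrist"):
    s=bot.sense();c=bot.capture(name);T=np.eye(4);T[:3,:3]=s["orientation"];T[:3,3]=s["eef_pos"]
    c["world_from_camera"]=T@np.array(c["mount"]);return s,c
E
python3 - <<'E'
from fit import *
import pickle
s,c=wcap();pickle.dump(c,open("w1.pkl","wb"));cv2.imwrite("pics/w1.png",c["frame"][:,:,::-1])
print(s["eef_pos"],s["t"],np.array(c["world_from_camera"]).round(3))
for k,z in dict(rack=0,lane_right=0,pad_center=.012,tin_center=.022).items():
    for r in bot.tip_of("wrist",k)[:2]: print(k,r["p"],r["pixel"],at_z(c,r["pixel"],z).round(4))
r=bot.masks_of("wrist","rack")[0];p=bot.masks_of("wrist","pad")
print(fit([(lambda w:proj(c,w),r["mask"].astype(float))],[.5916,.0736,-.048]),r["mask"].sum())
for q in p[:2]:
    cc=max(cv2.findContours(q["mask"].astype(np.uint8),0,2)[0],key=cv2.contourArea)
    b=cv2.boxPoints(cv2.minAreaRect(cc));print(q["p"],[at_z(c,x[::-1],.024)[:2].round(4) for x in b])
E
```

```text
[0.54535694 0.05346477 0.33147631] 2.7333 [[ 0.054  0.959  0.278  0.476]
 [ 0.999 -0.052 -0.016  0.056]
 [-0.001  0.279 -0.96   0.475]
 [ 0.     0.     0.     1.   ]]
rack 0.57 [179.2, 270.6] [0.5916 0.0739 0.    ]
pad_center 0.94 [181.7, 238.5] [0.59   0.0255 0.012 ]
tin_center 0.7 [165.9, 299.2] [0.5688 0.115  0.022 ]
(array([ 0.59188462,  0.0719467 , -0.04876334]), np.float64(764.25), np.float64(1187.25)) 5209
0.62 [array([0.5699, 0.0037]), array([0.5726, 0.054 ]), array([0.607 , 0.0522]), array([0.6043, 0.0008])]
0.43 [array([0.689 , 0.2236]), array([0.661 , 0.2251]), array([0.6974, 0.439 ]), array([0.7264, 0.441 ])]
```

View pics/w1.png

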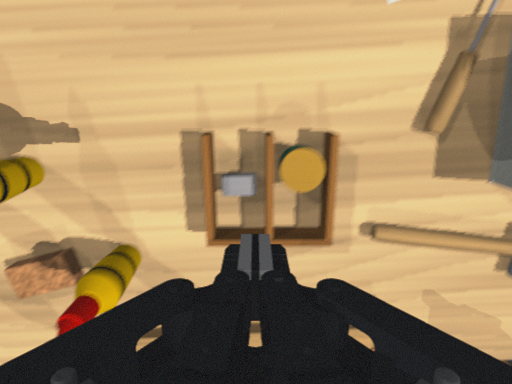

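The wrist view shows the pad at [184,238] in the right lane, the tin at [167,302] in the left lane, and the back wall at row ~237. The free gap behind the pad is about 57 mm. I'll lower the shut fingers into that gap.

{"api": "apply_moves", "payload": {
  "steps": [
    [-1,0.02,-0.006,-0.02,0],
    [-1,0.045,-0.013,-0.05,0],
    [-1,0.07,-0.02,-0.08,0],
    [-1,0.0905,-0.0265,-0.115,0],
    [-1,0.0905,-0.0265,-0.15,0],
    [-1,0.0905,-0.0265,-0.185,0],
    [-1,0.0905,-0.0265,-0.215,0],
    [-1,0.0905,-0.0265,-0.235,0]
  ]
}}

```text
t: 3.75
eef_pos: [0.6333, 0.0303, 0.0932]
orientation: [[-0.999, 0.051, -0.003], [0.051, 0.999, -0.0], [0.003, -0.0, -1.0]]
force: [-0.6, 0.9, 0.2]
grip_width: 0.0001
gripper_force: 0.0
```

```bash
python3 - <<'E'
from h import *
s,c=wcap();print(s["eef_pos"],s["force"])
a=c["frame"][:,:,::-1];b=bot.capture("side")["frame"][100:260,150:360,::-1]
cv2.imwrite("pics/w2.png",np.hstack([cv2.resize(a,(400,400)),cv2.resize(b,(400,400))]))
E
```

```text
[0.63326786 0.03033673 0.09316404] [-0.5958426   0.91320371  0.23745163]
```

View pics/w2.png

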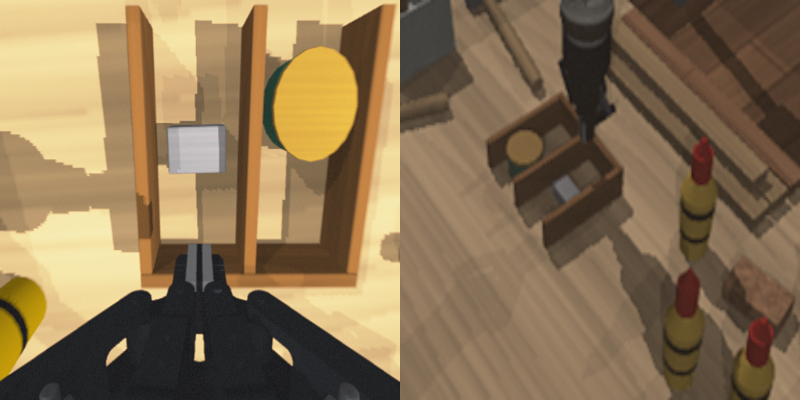

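The picture shows the fingers over the gap between the pad (crop [150,195]) and the back wall (row ~245), centred in the lane. Going down now.

{"api": "apply_moves", "payload": {
  "steps": [
    [-1,0.001,-0.002,-0.015,0],
    [-1,0.002,-0.003,-0.03,0],
    [-1,0.002,-0.003,-0.045,0],
    [-1,0.002,-0.003,-0.058,0],
    [-1,0.002,-0.003,-0.07,0],
    [-1,0.002,-0.003,-0.08,0],
    [-1,0.002,-0.003,-0.085,0],
    [-1,0.002,-0.003,-0.085,0]
  ]
}}

```text
t: 4.52
eef_pos: [0.6364, 0.0261, 0.0103]
orientation: [[-0.999, 0.053, -0.001], [0.053, 0.999, -0.0], [0.001, -0.0, -1.0]]
force: [0.2, -0.6, 0.2]
grip_width: 0.0001
gripper_force: 0.0
```

{"api": "apply_moves", "payload": {
  "steps": [
    [-1,-0.003,0.0,0,0],
    [-1,-0.006,0.0005,0,0],
    [-1,-0.009,0.0005,0,0],
    [-1,-0.012,0.0005,0,0],
    [-1,-0.015,0.0005,0,0],
    [-1,-0.018,0.001,0,0],
    [-1,-0.021,0.001,0,0],
    [-1,-0.024,0.001,0,0]
  ]
}}

```text
t: 5.18
eef_pos: [0.613, 0.0269, 0.0115]
orientation: [[-0.999, 0.053, 0.001], [0.053, 0.999, -0.0], [-0.001, -0.0, -1.0]]
force: [2.1, -0.2, 0.8]
grip_width: 0.0005
gripper_force: 0.8
```

```bash
python3 - <<'E'
from h import *
s,c=wcap();print(s["eef_pos"],s["force"])
cv2.imwrite("pics/w3.png",c["frame"][:,:,::-1])
E
```

```text
[0.61298972 0.02690924 0.01153393] [ 2.06375877 -0.1625545   0.80491683]
```

View pics/w3.png

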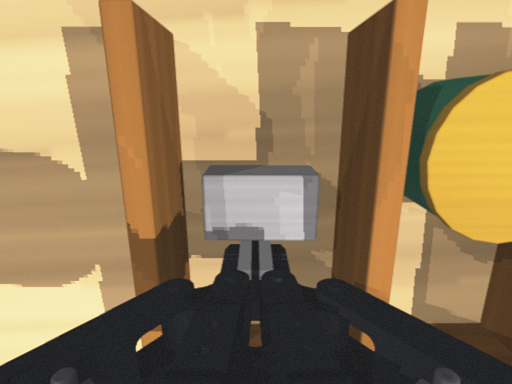

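The fingers now touch the pad (2.1 N), and it sits nearly centred: pad at col 261, fingers at col 256. Sweeping it out along the lane.

{"api": "apply_moves", "payload": {
  "steps": [
    [-1,-0.004,0.0005,0,0],
    [-1,-0.008,0.001,-0.001,0],
    [-1,-0.012,0.0015,-0.001,0],
    [-1,-0.016,0.002,-0.002,0],
    [-1,-0.02,0.002,-0.002,0],
    [-1,-0.024,0.0025,-0.002,0],
    [-1,-0.028,0.0025,-0.002,0],
    [-1,-0.032,0.003,-0.002,0]
  ]
}}

```text
t: 5.9
eef_pos: [0.5806, 0.0299, 0.0094]
orientation: [[-0.999, 0.053, 0.0], [0.053, 0.999, -0.0], [-0.0, -0.0, -1.0]]
force: [2.2, -0.4, 1.9]
grip_width: 0.0002
gripper_force: 1.6
```

{"api": "apply_moves", "payload": {
  "steps": [
    [-1,-0.005,0.0,0,0],
    [-1,-0.01,0.0005,0,0],
    [-1,-0.015,0.0005,0,0],
    [-1,-0.02,0.001,0,0],
    [-1,-0.025,0.001,0,0],
    [-1,-0.03,0.0015,0,0],
    [-1,-0.035,0.0015,0,0],
    [-1,-0.04,0.002,0,0]
  ]
}}

```text
t: 6.57
eef_pos: [0.5405, 0.0319, 0.0093]
orientation: [[-0.999, 0.053, 0.0], [0.053, 0.999, -0.0], [-0.0, -0.0, -1.0]]
force: [3.0, -0.0, 2.6]
grip_width: 0.0001
gripper_force: 1.7
```

```bash
python3 - <<'E'
from h import *
s,c=wcap();print(s["t"],s["eef_pos"],s["force"])
for r in bot.tip_of("wrist","pad_center")[:2]: print(r["p"],r["pixel"],at_z(c,r["pixel"],.012))
cv2.imwrite("pics/w4.png",c["frame"][:,:,::-1])
E
```

```text
6.5667 [0.54046331 0.0319074  0.00931576] [ 3.04006298 -0.04768494  2.56519234]
0.67 [202.3, 257.8] [0.5156803  0.03372345 0.012     ]
```

View pics/w4.png

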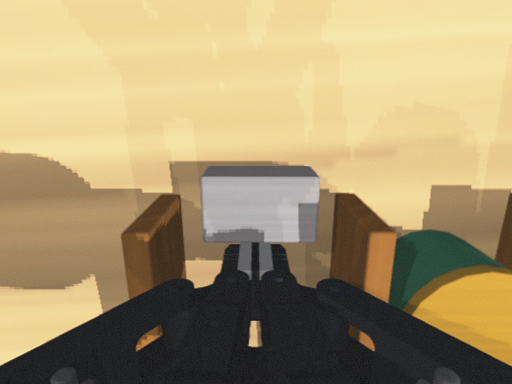

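The pad is moving squarely, at [205,260] near the lane mouth. I'll push on about 48 mm more, then back off and lift.

{"api": "apply_moves", "payload": {
  "steps": [
    [-1,-0.006,0.0,0,0],
    [-1,-0.012,0.0005,0,0],
    [-1,-0.018,0.001,0,0],
    [-1,-0.025,0.001,0,0],
    [-1,-0.032,0.0015,0,0],
    [-1,-0.039,0.002,0,0],
    [-1,-0.045,0.002,0,0],
    [-1,-0.048,0.002,0,0]
  ]
}}

```text
t: 7.33
eef_pos: [0.492, 0.034, 0.0093]
orientation: [[-0.999, 0.053, -0.0], [0.053, 0.999, 0.0], [0.0, 0.0, -1.0]]
force: [1.8, -0.0, -0.4]
grip_width: -0.0003
gripper_force: 0.7
```

{"api": "apply_moves", "payload": {
  "steps": [
    [-1,0.004,0.0,0,0],
    [-1,0.008,0,0,0],
    [-1,0.008,0,0.02,0],
    [-1,0.008,0,0.05,0],
    [-1,0.008,0,0.09,0],
    [-1,0.008,0,0.13,0],
    [-1,0.008,-0.01,0.17,0],
    [1,0.008,-0.03,0.21,0]
  ]
}}

```text
t: 8.0
eef_pos: [0.5014, 0.006, 0.2189]
orientation: [[-0.999, 0.051, 0.001], [0.051, 0.999, 0.0], [-0.001, 0.0, -1.0]]
force: [1.4, -0.0, 0.0]
grip_width: 0.0111
gripper_force: 0.0
```

```bash
python3 - <<'E'
from h import *
s,c=wcap();print(s["t"],s["eef_pos"],s["force"])
for r in bot.tip_of("wrist","pad_center")[:2]: print(r["p"],r["pixel"],at_z(c,r["pixel"],.012))
c=bot.capture("scene")
for r in bot.tip_of("scene","pad_center")[:2]: print(r["p"],r["pixel"],at_z(c,r["pixel"],.012))
E
```

```text
8.0 [0.50135511 0.00599639 0.21890071] [ 1.40591882 -0.02458382  0.01485957]
0.97 [133.2, 279.6] [0.46660469 0.03363091 0.012     ]
0.67 [186.9, 292.9] [0.48986405 0.04719254 0.012     ]
0.59 [254.6, 394.6] [0.7059056  0.35537407 0.012     ]
```

The pad now lies outside, at about (0.467, 0.034), with the lane mouth at x≈0.515. Next, the bottle.

{"api": "apply_moves", "payload": {
  "steps": [
    [1,0,-0.03,0.02,-0.12],
    [1,0,-0.065,0.04,-0.24],
    [1,0,-0.1,0.06,-0.36],
    [1,0,-0.135,0.08,-0.48],
    [1,0,-0.17,0.09,-0.6],
    [1,0,-0.205,0.09,-0.72],
    [1,0,-0.24,0.09,-0.84],
    [1,0,-0.27,0.09,-0.96]
  ]
}}

```text
t: 8.87
eef_pos: [0.5009, -0.2667, 0.3047]
orientation: [[-0.524, 0.852, -0.002], [0.852, 0.524, 0.001], [0.002, -0.001, -1.0]]
force: [1.0, 1.0, 0.3]
grip_width: 0.0852
gripper_force: 0.0
```

```bash
python3 - <<'E'
from h import *
s,c=wcap();print(s["t"],s["eef_pos"],s["qpos"],s["orientation"][:2])
for k,z in (("glue_cap",.15),("glue_center",.095)):
  for r in bot.tip_of("wrist",k)[:4]: print(k,r["p"],r["pixel"],at_z(c,r["pixel"],z))
cv2.imwrite("pics/w5.png",c["frame"][:,:,::-1])
E
```

```text
8.8667 [ 0.5009343  -0.2666917   0.30472169] [-2.80280882e+01  1.01217831e+01  2.41127497e+01  1.04125386e+02
 -4.45909037e-03  3.03540224e+01] [[-0.5242498   0.85156192 -0.00210747]
 [ 0.85156221  0.52425254  0.00103372]]
glue_cap 0.91 [222.5, 291.0] [ 0.55593104 -0.28767479  0.15      ]
glue_cap 0.8 [312.7, 261.6] [ 0.58636652 -0.39203243  0.15      ]
glue_cap 0.64 [199.1, 488.0] [ 0.70598965 -0.166743    0.15      ]
glue_center 0.81 [351.2, 328.6] [ 0.71693589 -0.43004753  0.095     ]
glue_center 0.75 [203.3, 285.8] [ 0.55447369 -0.28574481  0.095     ]
glue_center 0.69 [283.5, 260.3] [ 0.58485426 -0.39076046  0.095     ]
glue_center 0.58 [181.1, 455.3] [ 0.70397222 -0.16270798  0.095     ]
```

View pics/w5.png

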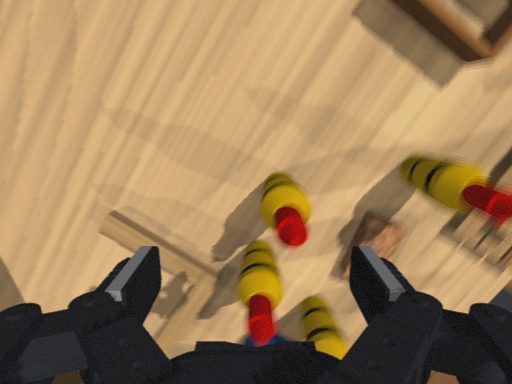

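The wrist view shows the target bottle's cap at [222,291], i.e. (0.555, -0.286), with a neighbour behind it at [312,261]. I'll align so the fingers close crosswise to that neighbour, then descend.

{"api": "apply_moves", "payload": {
  "steps": [
    [1,0.01,-0.004,0,-0.06],
    [1,0.025,-0.009,0,-0.12],
    [1,0.04,-0.014,0,-0.18],
    [1,0.05,-0.018,-0.01,-0.2],
    [1,0.054,-0.0195,-0.03,-0.2],
    [1,0.054,-0.0195,-0.05,-0.2],
    [1,0.054,-0.0195,-0.07,-0.2],
    [1,0.054,-0.0195,-0.085,-0.2]
  ]
}}

```text
t: 9.68
eef_pos: [0.5548, -0.2829, 0.218]
orientation: [[-0.354, 0.935, -0.003], [0.935, 0.354, 0.002], [0.003, -0.002, -1.0]]
force: [-0.5, 0.4, 0.1]
grip_width: 0.0853
gripper_force: 0.0
```

```bash
python3 - <<'E'
from h import *
s,c=wcap();print(s["t"],s["eef_pos"])
for k,z in (("glue_cap",.15),("glue_center",.095)):
  for r in bot.tip_of("wrist",k)[:3]: print(k,r["p"],r["pixel"],at_z(c,r["pixel"],z))
print(proj(c,s["eef_pos"]+np.array([0,0,.15-s["eef_pos"][2]])))
E
```

```text
9.6833 [ 0.55477333 -0.28285065  0.21800442]
glue_cap 0.61 [340.1, 244.8] [ 0.58718017 -0.39090981  0.15      ]
glue_center 0.88 [190.8, 256.7] [ 0.55803023 -0.28687672  0.095     ]
glue_center 0.87 [115.3, 480.4] [ 0.70488645 -0.16358586  0.095     ]
glue_center 0.55 [301.0, 246.3] [ 0.58761769 -0.3931523   0.095     ]
[205.18808529 254.60991001]
```

{"api": "apply_moves", "payload": {
  "steps": [
    [1,0.001,-0.001,-0.01,0],
    [1,0.001,-0.001,-0.022,0],
    [1,0.001,-0.001,-0.034,0],
    [1,0.001,-0.001,-0.046,0],
    [1,0.001,-0.001,-0.058,0],
    [1,0.001,-0.001,-0.07,0],
    [1,0.001,-0.001,-0.08,0],
    [1,0.001,-0.001,-0.083,0]
  ]
}}

```text
t: 10.5
eef_pos: [0.5556, -0.2849, 0.1369]
orientation: [[-0.351, 0.936, -0.001], [0.936, 0.351, 0.001], [0.001, -0.001, -1.0]]
force: [-0.2, 0.1, -0.5]
grip_width: 0.085
gripper_force: 0.0
```

{"api": "apply_moves", "payload": {
  "steps": [
    [0,0,0,0,0],
    [-0.2,0,0,0,0],
    [-0.4,0,0,0,0],
    [-0.6,0,0,0,0],
    [-0.8,0,0,0,0],
    [-1,0,0,0,0],
    [-1,0,0,0,0],
    [-1,0,0,0,0]
  ],
  "newtons": 40
}}

```text
t: 11.17
eef_pos: [0.5562, -0.2854, 0.1394]
orientation: [[-0.35, 0.937, 0.001], [0.937, 0.35, -0.001], [-0.001, 0.001, -1.0]]
force: [-1.5, -0.8, 6.1]
grip_width: 0.031
gripper_force: 39.8
```

{"api": "apply_moves", "payload": {
  "steps": [
    [-1,0,0,0.001,0],
    [-1,0,0,0.003,0],
    [-1,0,0,0.007,0],
    [-1,0,0,0.012,0],
    [-1,0,0,0.017,0],
    [-1,0,0,0.022,0],
    [-1,0,0,0.027,0],
    [-1,0,0,0.032,0]
  ],
  "newtons": 60
}}

```text
t: 11.83
eef_pos: [0.556, -0.2852, 0.1712]
orientation: [[-0.35, 0.937, 0.0], [0.937, 0.35, -0.0], [-0.0, 0.0, -1.0]]
force: [0.3, 0.2, -4.0]
grip_width: 0.0305
gripper_force: 59.6
```

{"api": "apply_moves", "payload": {
  "steps": [
    [-1,0,0,0.005,0],
    [-1,0,0,0.011,0],
    [-1,0,0,0.017,0],
    [-1,0,0,0.023,0],
    [-1,0,0,0.029,0],
    [-1,0,0,0.034,0],
    [-1,0,0,0.038,0],
    [-1,0,0,0.04,0]
  ]
}}

```text
t: 12.5
eef_pos: [0.5561, -0.2853, 0.2113]
orientation: [[-0.35, 0.937, 0.001], [0.937, 0.35, -0.0], [-0.0, 0.0, -1.0]]
force: [0.2, 0.4, -3.7]
grip_width: 0.0305
gripper_force: 59.6
```

```bash
python3 - <<'E'
from h import *
s=bot.sense();print(s["t"],s["eef_pos"],s["force"],s["grip_width"],s["torque"])
c1=bot.capture("scene");c2=bot.capture("side")
a=c1["frame"][110:260,130:350,::-1];b=c2["frame"][100:290,200:420,::-1]
cv2.imwrite("pics/l1.png",np.hstack([cv2.resize(a,(400,400)),cv2.resize(b,(400,400))]))
E
```

```text
12.5 [ 0.55609643 -0.2852847   0.21131457] [ 0.15134728  0.43363676 -3.67788928] 0.030518990988482066 [-0.04078476  0.01999963  0.04525881]
```

View pics/l1.png

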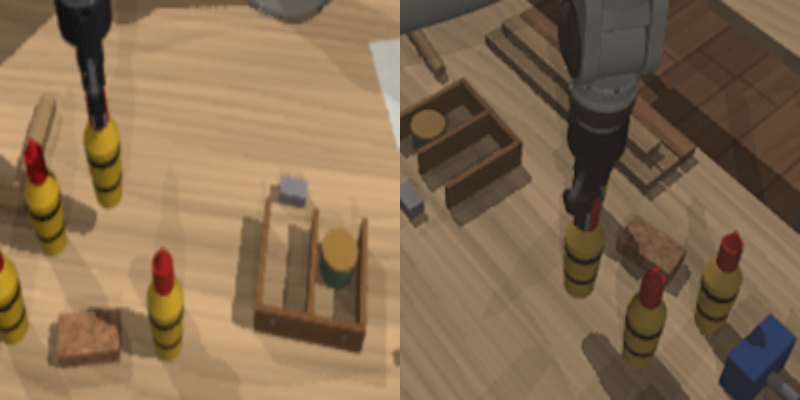

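The bottle is in the grip, upright and clear of the bench (foot at crop [200,108]). The lane is empty and the pad is outside at crop [190,292]. Carrying it slowly.

{"api": "apply_moves", "payload": {
  "steps": [
    [-1,0,0.002,0.001,0],
    [-1,0.001,0.005,0.002,0],
    [-1,0.002,0.01,0.003,0],
    [-1,0.004,0.016,0.004,0],
    [-1,0.005,0.023,0.005,0],
    [-1,0.007,0.03,0.005,0],
    [-1,0.008,0.037,0.005,0],
    [-1,0.01,0.044,0.005,0]
  ]
}}

```text
t: 13.27
eef_pos: [0.5661, -0.2403, 0.2156]
orientation: [[-0.351, 0.936, 0.0], [0.936, 0.351, -0.0], [-0.0, 0.0, -1.0]]
force: [0.5, 0.0, -4.1]
grip_width: 0.0305
gripper_force: 59.7
```

{"api": "apply_moves", "payload": {
  "steps": [
    [-1,0.002,0.007,0,0],
    [-1,0.003,0.015,0,0],
    [-1,0.005,0.023,0,0],
    [-1,0.007,0.031,0,0],
    [-1,0.009,0.039,0,0],
    [-1,0.01,0.047,0,0],
    [-1,0.012,0.055,0,0],
    [-1,0.014,0.063,0,0]
  ]
}}

```text
t: 13.93
eef_pos: [0.5801, -0.1774, 0.2156]
orientation: [[-0.35, 0.937, -0.0], [0.937, 0.35, -0.0], [-0.0, -0.0, -1.0]]
force: [0.1, -0.2, -4.2]
grip_width: 0.0309
gripper_force: 59.7
```

{"api": "apply_moves", "payload": {
  "steps": [
    [-1,0.002,0.008,0,0],
    [-1,0.003,0.016,0,0],
    [-1,0.005,0.024,0,0],
    [-1,0.007,0.032,0,0],
    [-1,0.009,0.04,0,0],
    [-1,0.01,0.048,0,0],
    [-1,0.012,0.056,0,0],
    [-1,0.014,0.064,0,0]
  ]
}}

```text
t: 14.6
eef_pos: [0.5941, -0.1134, 0.2156]
orientation: [[-0.35, 0.937, 0.0], [0.937, 0.35, 0.0], [0.0, 0.0, -1.0]]
force: [-0.0, 0.5, -4.5]
grip_width: 0.0305
gripper_force: 59.7
```

{"api": "apply_moves", "payload": {
  "steps": [
    [-1,0.002,0.008,0,0],
    [-1,0.003,0.016,0,0],
    [-1,0.005,0.024,0,0],
    [-1,0.007,0.032,0,0],
    [-1,0.009,0.04,0,0],
    [-1,0.01,0.048,0,0],
    [-1,0.012,0.056,0,0],
    [-1,0.014,0.064,0,0]
  ]
}}

```text
t: 15.27
eef_pos: [0.6081, -0.0494, 0.2156]
orientation: [[-0.35, 0.937, 0.0], [0.937, 0.35, -0.0], [-0.0, 0.0, -1.0]]
force: [0.6, -0.7, -3.6]
grip_width: 0.0305
gripper_force: 59.7
```

{"api": "apply_moves", "payload": {
  "steps": [
    [-1,0.002,0.008,0,0],
    [-1,0.004,0.016,0,0],
    [-1,0.006,0.024,0,0],
    [-1,0.008,0.032,0,0],
    [-1,0.01,0.04,0,0],
    [-1,0.011,0.047,0,0],
    [-1,0.013,0.052,0,0],
    [-1,0.014,0.056,0,0]
  ]
}}

```text
t: 15.93
eef_pos: [0.6222, 0.0065, 0.2155]
orientation: [[-0.351, 0.936, 0.0], [0.936, 0.351, -0.0], [-0.0, 0.0, -1.0]]
force: [-0.0, -0.7, -2.9]
grip_width: 0.0306
gripper_force: 59.7
```

Now centre over the lane at (0.625, 0.027) and check with the cameras before lowering.

{"api": "apply_moves", "payload": {
  "steps": [
    [-1,0,0.003,0,0],
    [-1,0.001,0.008,0,0],
    [-1,0.001,0.013,0,0],
    [-1,0.002,0.017,0,0],
    [-1,0.002,0.02,0,0],
    [-1,0.002,0.021,0,0],
    [-1,0.002,0.021,0,0],
    [-1,0.002,0.021,0,0]
  ]
}}

```text
t: 16.6
eef_pos: [0.6239, 0.0267, 0.2156]
orientation: [[-0.35, 0.937, 0.0], [0.937, 0.35, -0.0], [-0.0, -0.0, -1.0]]
force: [-0.9, -0.6, -2.9]
grip_width: 0.0304
gripper_force: 59.7
```

```bash
python3 - <<'E'
from h import *
s=bot.sense();p=np.array(s["eef_pos"]);print(s["t"],p)
out=[]
for n,w in(("scene",(slice(110,260),slice(200,380))),("side",(slice(90,240),slice(150,330)))):
    c=bot.capture(n);b=(p[0],p[1],p[2]-.139);im=c["frame"][:,:,::-1].copy()
    q=[proj(c,(p[0],p[1],p[2]-.139+z)) for z in(0,.095)]
    print(n,"pred foot",q[0],"mid",q[1])
    for r in bot.tip_of(n,"glue_center")[:5]: print(r["p"],r["pixel"],at_z(c,r["pixel"],p[2]-.139+.095))
    for x in q: cv2.circle(im,(int(x[1]),int(x[0])),1,(255,0,255),-1)
    out.append(cv2.resize(im[w],(400,400)))
cv2.imwrite("pics/l2.png",np.hstack(out))
E
```

```text
16.6 [0.62392803 0.02670571 0.21557669]
scene pred foot [208.55786229 286.77466836] mid [189.59980239 290.02254519]
0.79 [186.0, 292.3] [0.61053589 0.03253267 0.17157669]
0.65 [224.7, 219.1] [ 0.75888992 -0.15042782  0.17157669]
0.64 [215.8, 132.5] [ 0.7586796  -0.37945645  0.17157669]
0.58 [183.3, 153.4] [ 0.64742998 -0.35519527  0.17157669]
side pred foot [158.95602454 246.13147614] mid [136.74639297 246.03587003]
0.87 [233.8, 377.6] [ 0.65610631 -0.45525527  0.17157669]
0.77 [179.5, 304.8] [ 0.64138691 -0.21020382  0.17157669]
0.68 [135.5, 249.5] [0.63556351 0.02449264 0.17157669]
0.68 [246.4, 334.3] [ 0.5453815  -0.4132042   0.17157669]
0.26 [162.0, 215.2] [ 0.4890798  -0.00118183  0.17157669]
```

View pics/l2.png

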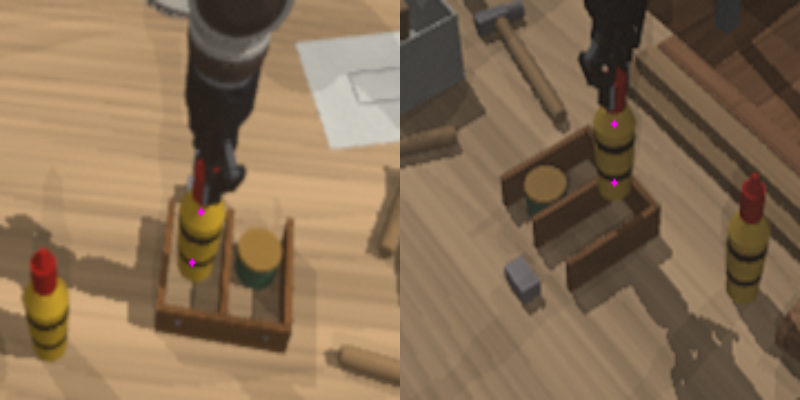

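The bottle hangs over the empty lane, with its foot at crop [270,200]. It looks slightly off the predicted spot, so I'll measure its position and tilt from the masks.

```bash
cat > bfit.py <<'E'
from fit import *
PR=[(0,23),(50,26),(105,29),(130,16),(170,16),(170,12),(190,4)]
def pts(x,y,z,tx,ty):
    a=np.linspace(0,2*np.pi,24,endpoint=False);out=[]
    for h,r in PR:
        h/=1000;r/=1000
        out.append(np.c_[x+tx*h+r*np.cos(a),y+ty*h+r*np.sin(a),np.full(24,z+h)])
    return out
def bm(c,v,z,S=4):
    m=np.zeros((384*S,512*S),np.uint8);R=pts(v[0],v[1],z,v[2],v[3])
    for A,B_ in zip(R[:3],R[1:4]):   # yellow body only
        q=np.array([proj(c,w)[::-1] for w in np.r_[A,B_]])
        cv2.fillConvexPoly(m,cv2.convexHull(np.round((q+.5)*S).astype(np.int32)),1)
    return cv2.resize(m.astype(np.float32),(512,384),interpolation=cv2.INTER_AREA)
def yellow(c,v,z):
    hsv=cv2.cvtColor(c["frame"],cv2.COLOR_RGB2HSV);H,S,V=cv2.split(hsv)
    y=((H>20)&(H<36)&(S>170)).astype(np.uint8)
    y=cv2.morphologyEx(y,cv2.MORPH_CLOSE,np.ones((5,5),np.uint8))
    n,l,st,ce=cv2.connectedComponentsWithStats(y)
    t=proj(c,(v[0],v[1],z+.08))[::-1]
    ok=[i for i in range(1,n) if st[i,4]>60];i=min(ok,key=lambda i:np.hypot(*(ce[i]-t)))
    return (l==i).astype(float)
def bfit(cs,x,y,z,tilt=True):
    M=[yellow(c,(x,y),z) for c in cs]
    g=(lambda v:v) if tilt else (lambda v:(v[0],v[1],0,0))
    f=lambda v:sum(np.abs(bm(c,g(v),z)-m).sum() for c,m in zip(cs,M))
    s=np.array([[0,0,0,0],[.01,0,0,0],[0,.01,0,0],[0,0,.1,0],[0,0,0,.1]])+[x,y,0,0]
    if not tilt:s=s[:3,:2]
    r=minimize(f,s[0],method="Nelder-Mead",options=dict(initial_simplex=s,xatol=1e-4,fatol=.2))
    return r.x.round(4),r.fun,[m.sum() for m in M]
E
python3 - <<'E'
from bfit import *
s=bot.sense();p=s["eef_pos"];z=p[2]-.139
cs=[bot.capture("scene"),bot.capture("side")]
print(p,bfit(cs,p[0],p[1],z),bfit(cs,p[0],p[1],z,False))
for c in cs: print(bfit([c],p[0],p[1],z,False))
# check: stationary bottle & method
print("other",bfit(cs,.704,-.163,0),bfit(cs,.704,-.163,0,False))
E
```

```text
Traceback (most recent call last):
  File "bfit.py", line 24, in bfit
    M=[yellow(c,(x,y),z) for c in cs]
       ~~~~~~^^^^^^^^^^^
  File "bfit.py", line 21, in yellow
    ok=[i for i in range(1,n) if st[i,4]>60];i=min(ok,key=lambda i:np.hypot(*(ce[i]-t)))
                                               ~~~^^^^^^^^^^^^^^^^^^^^^^^^^^^^^^^^^^^^^^
ValueError: min() iterable argument is empty
```

```bash
python3 - <<'E'
import re
t=open("bfit.py").read()
t=t.replace("(H>20)&(H<36)&(S>170)","(H>20)&(H<34)&(S>TH)").replace("def yellow","TH=170\ndef yellow")
open("bfit.py","w").write(t)
import bfit;from bfit import *
s=bot.sense();p=s["eef_pos"];z=p[2]-.139
cs=[bot.capture("scene"),bot.capture("side")]
for c in cs:
    a=proj(c,(p[0],p[1],z+.07)).astype(int);h=cv2.cvtColor(c["frame"],cv2.COLOR_RGB2HSV)
    print([h[a[0]+d,a[1]+e].tolist() for d in(-4,0,4) for e in(-2,2)], h[a[0]+5,a[1]-40].tolist(),h[a[0]+5,a[1]+40].tolist())
for th in (140,150,160,180,190):
    bfit.TH=th
    try: print(th,[yellow(c,p,z).sum() for c in cs],[bm(c,(p[0],p[1],0,0),z).sum() for c in cs])
    except Exception as e: print(th,e)
E
```

```text
[[22, 193, 115], [21, 193, 153], [22, 195, 137], [22, 193, 161], [21, 173, 84], [22, 193, 111]] [16, 102, 180] [13, 146, 108]
[[21, 150, 100], [20, 146, 101], [21, 153, 90], [20, 149, 91], [10, 57, 27], [9, 62, 29]] [16, 89, 143] [15, 99, 111]
140 min() iterable argument is empty
150 min() iterable argument is empty
160 min() iterable argument is empty
180 min() iterable argument is empty
190 min() iterable argument is empty
```

```bash
sed -i 's/(H>20)&(H<34)/(H>=18)\&(H<34)/; s/^TH=170/TH=125/' bfit.py; python3 - <<'E'
from bfit import *
s=bot.sense();p=s["eef_pos"];z=p[2]-.139
cs=[bot.capture("scene"),bot.capture("side")]
print([bm(c,(p[0],p[1],0,0),z).sum() for c in cs])
print(p,bfit(cs,p[0],p[1],z),bfit(cs,p[0],p[1],z,False))
for c in cs: print(bfit([c],p[0],p[1],z,False))
print("other",bfit(cs,.704,-.163,0),bfit(cs,.704,-.163,0,False))
E
```

```text
[np.float32(636.875), np.float32(623.1875)]
[0.62394317 0.02668105 0.21554372] (array([0.623 , 0.0271, 0.0153, 0.0102]), np.float64(233.625), [np.float64(547.0), np.float64(538.0)]) (array([0.6236, 0.028 ]), np.float64(235.5625), [np.float64(547.0), np.float64(538.0)])
(array([0.6259, 0.0279]), np.float64(114.1875), [np.float64(547.0)])
(array([0.6203, 0.024 ]), np.float64(93.25), [np.float64(538.0)])
other (array([ 0.7041, -0.1613,  0.019 ,  0.0107]), np.float64(231.1875), [np.float64(464.0), np.float64(490.0)]) (array([ 0.7056, -0.1604]), np.float64(228.75), [np.float64(464.0), np.float64(490.0)])
```

The bottle is upright and centred. The fit gives (0.624, 0.028) against a lane centre of y≈0.027. Lowering to just above the bench.

{"api": "apply_moves", "payload": {
  "steps": [
    [-1,0,0,-0.002,0],
    [-1,0,0,-0.006,0],
    [-1,0,0,-0.011,0],
    [-1,0,0,-0.016,0],
    [-1,0,0,-0.022,0],
    [-1,0,0,-0.028,0],
    [-1,0,0,-0.034,0],
    [-1,0,0,-0.04,0]
  ]
}}

```text
t: 17.77
eef_pos: [0.6238, 0.0268, 0.1747]
orientation: [[-0.35, 0.937, -0.0], [0.937, 0.35, -0.0], [0.0, -0.0, -1.0]]
force: [0.5, -0.4, -3.6]
grip_width: 0.0306
gripper_force: 59.7
```

{"api": "apply_moves", "payload": {
  "steps": [
    [-1,0,0,-0.006,0],
    [-1,0,0,-0.012,0],
    [-1,0,0,-0.017,0],
    [-1,0,0,-0.022,0],
    [-1,0,0,-0.026,0],
    [-1,0,0,-0.029,0],
    [-1,0,0,-0.031,0],
    [-1,0,0,-0.032,0]
  ]
}}

```text
t: 18.43
eef_pos: [0.6239, 0.0268, 0.1433]
orientation: [[-0.35, 0.937, -0.0], [0.937, 0.35, -0.0], [0.0, -0.0, -1.0]]
force: [-0.5, 0.3, -3.7]
grip_width: 0.0303
gripper_force: 59.7
```

{"api": "apply_moves", "payload": {
  "steps": [
    [-1,0.001,0,0,0],
    [-1,0.0025,0,0,0],
    [-1,0.004,0,0,0],
    [-1,0.0055,0,0,0],
    [-1,0.007,-0.0005,0,0],
    [-1,0.008,-0.0005,0,0],
    [-1,0.009,-0.0005,0,0],
    [-1,0.01,-0.0005,0,0]
  ]
}}

```text
t: 19.1
eef_pos: [0.6341, 0.0263, 0.1435]
orientation: [[-0.35, 0.937, -0.0], [0.937, 0.35, 0.0], [0.0, -0.0, -1.0]]
force: [-0.2, 0.3, -4.1]
grip_width: 0.0303
gripper_force: 59.7
```

{"api": "apply_moves", "payload": {
  "steps": [
    [-1,0.0005,0,0,0],
    [-1,0.001,0,0,0],
    [-1,0.0015,0,0,0],
    [-1,0.002,0,0,0],
    [-1,0.0025,0,0,0],
    [-1,0.003,0,0,0],
    [-1,0.0035,0,0,0],
    [-1,0.004,0,0,0]
  ]
}}

```text
t: 19.77
eef_pos: [0.638, 0.0263, 0.1435]
orientation: [[-0.35, 0.937, -0.0], [0.937, 0.35, -0.0], [0.0, -0.0, -1.0]]
force: [-0.2, -0.0, -3.6]
grip_width: 0.0306
gripper_force: 59.7
```

{"api": "apply_moves", "payload": {
  "steps": [
    [-1,0.0005,0,0,0],
    [-1,0.001,0,0,0],
    [-1,0.0015,0,0,0],
    [-1,0.002,0,0,0],
    [-1,0.002,0,0,0],
    [-1,0.0025,0,0,0],
    [-1,0.0025,0,0,0],
    [-1,0.0025,0,0,0]
  ]
}}

```text
t: 20.43
eef_pos: [0.6396, 0.0261, 0.1436]
orientation: [[-0.35, 0.937, -0.002], [0.937, 0.35, -0.0], [0.0, -0.002, -1.0]]
force: [-5.7, -2.1, -0.6]
grip_width: 0.0304
gripper_force: 60.4
```

Wall contact is at x≈0.639, exactly as expected (-5.7 N). I'll ease off slightly and lower onto the bench.

{"api": "apply_moves", "payload": {
  "steps": [
    [-1,-0.0005,0,0,0],
    [-1,-0.001,0,0,0],
    [-1,-0.001,0,-0.0005,0],
    [-1,-0.001,0,-0.001,0],
    [-1,-0.001,0,-0.0015,0],
    [-1,-0.001,0,-0.002,0],
    [-1,-0.001,0,-0.0025,0],
    [-1,-0.001,0,-0.003,0]
  ]
}}

```text
t: 21.1
eef_pos: [0.6392, 0.0264, 0.1405]
orientation: [[-0.35, 0.937, -0.0], [0.937, 0.35, 0.0], [0.0, -0.0, -1.0]]
force: [-5.7, 0.4, 0.3]
grip_width: 0.0304
gripper_force: 60.1
```

{"api": "apply_moves", "payload": {
  "steps": [
    [-1,-0.0005,0,0,0],
    [-1,-0.0005,0,-0.0005,0],
    [-1,-0.0005,0,-0.0005,0],
    [-1,-0.0005,0,-0.001,0],
    [-1,-0.0005,0,-0.001,0],
    [-1,-0.0005,0,-0.0015,0],
    [-1,-0.0005,0,-0.0015,0],
    [-1,-0.0005,0,-0.0015,0]
  ]
}}

```text
t: 21.77
eef_pos: [0.639, 0.0263, 0.1396]
orientation: [[-0.35, 0.937, 0.001], [0.937, 0.35, 0.0], [-0.0, 0.001, -1.0]]
force: [-6.0, 1.2, 2.3]
grip_width: 0.0307
gripper_force: 60.6
```

The bottle is on the bench (upward force) and against the wall. Soften the grip, then open gradually.

{"api": "apply_moves", "payload": {
  "steps": [
    [-1,0,0,0,0],
    [-1,0,0,0,0],
    [-1,0,0,0,0],
    [-1,0,0,0,0],
    [-0.25,0,0,0,0],
    [-0.2,0,0,0,0],
    [-0.15,0,0,0,0],
    [-0.1,0,0,0,0]
  ],
  "newtons": 20
}}

```text
t: 22.43
eef_pos: [0.6395, 0.0262, 0.1392]
orientation: [[-0.35, 0.937, 0.001], [0.937, 0.35, -0.0], [-0.0, 0.001, -1.0]]
force: [-0.6, 0.7, -0.9]
grip_width: 0.0385
gripper_force: 0.0
```

```bash
python3 - <<'E'
from bfit import *
s=bot.sense();print(s["t"],s["eef_pos"],s["force"],s["grip_width"])
cs=[bot.capture("scene"),bot.capture("side")]
print(bfit(cs,.638,.027,0),bfit(cs,.638,.027,0,False))
w=((slice(110,260),slice(200,380)),(slice(90,240),slice(150,330)))
cv2.imwrite("pics/l3.png",np.hstack([cv2.resize(c["frame"][a][:,:,::-1],(400,400)) for c,a in zip(cs,w)]))
E
```

```text
22.4333 [0.63950419 0.0262466  0.13924711] [-0.56639625  0.69670759 -0.87627811] 0.03846148032485561
(array([ 0.6328,  0.0307,  0.0601, -0.0281]), np.float64(364.25), [np.float64(375.0), np.float64(407.0)]) (array([0.6377, 0.0287]), np.float64(374.875), [np.float64(375.0), np.float64(407.0)])
```

{"api": "apply_moves", "payload": {
  "steps": [
    [0.1,0,0,0,0],
    [0.3,0,0,0,0],
    [0.5,0,0,0,0],
    [0.7,0,0,0,0],
    [1,0,0,0,0],
    [1,0,0,0,0],
    [1,0,0,0.003,0],
    [1,0,0,0.008,0]
  ]
}}

```text
t: 23.2
eef_pos: [0.6387, 0.0263, 0.1468]
orientation: [[-0.35, 0.937, -0.001], [0.937, 0.35, -0.0], [0.0, -0.001, -1.0]]
force: [-0.1, 1.1, -0.7]
grip_width: 0.0853
gripper_force: 0.0
```

{"api": "apply_moves", "payload": {
  "steps": [
    [1,0,0,0.01,0],
    [1,0,0,0.025,0],
    [1,0,0,0.04,0],
    [1,0,0,0.055,0],
    [1,0,0,0.07,0],
    [1,0,0,0.09,0],
    [1,-0.02,0,0.11,0],
    [1,-0.05,0,0.13,0]
  ]
}}

```text
t: 23.87
eef_pos: [0.5896, 0.0263, 0.2774]
orientation: [[-0.35, 0.937, -0.001], [0.937, 0.35, -0.0], [0.0, -0.001, -1.0]]
force: [-0.6, 0.8, 0.5]
grip_width: 0.0854
gripper_force: 0.0
```

{"api": "apply_moves", "payload": {
  "steps": [
    [1,-0.03,0,0.01,0.12],
    [1,-0.06,0,0.02,0.24],
    [1,-0.09,0,0.03,0.36],
    [1,-0.11,0,0.03,0.48],
    [1,-0.13,0,0.03,0.6],
    [1,-0.14,0,0.03,0.72],
    [1,-0.14,0,0.03,0.84],
    [1,-0.14,0,0.03,0.96]
  ]
}}

```text
t: 24.53
eef_pos: [0.4483, 0.0263, 0.3088]
orientation: [[-0.97, 0.244, 0.003], [0.244, 0.97, 0.0], [-0.002, 0.001, -1.0]]
force: [0.6, 0.5, -0.3]
grip_width: 0.0853
gripper_force: 0.0
```

```bash
python3 - <<'E'
from bfit import *
s,cw=wcap();print(s["t"],s["eef_pos"])
cs=[bot.capture("scene"),bot.capture("side")]
print(bfit(cs,.638,.027,0),bfit(cs,.638,.027,0,False),bfit([cw],.638,.027,0,False))
ca=[cw]+cs
w=((slice(60,330),slice(130,400)),(slice(130,250),slice(230,350)),(slice(110,230),slice(190,310)))
for c,n in zip(ca,("wrist","scene","side")):
    for r in bot.tip_of(n,"pad_center")[:1]: print(n,"pad",at_z(c,r["pixel"],.012))
    for r in bot.tip_of(n,"tin_center")[:1]: print(n,"tin",at_z(c,r["pixel"],.022))
cv2.imwrite("pics/l3.png",np.hstack([cv2.resize(c["frame"][a][:,:,::-1],(264,400),interpolation=cv2.INTER_CUBIC) if 0 else cv2.resize(c["frame"][a][:,:,::-1],(266,266),interpolation=cv2.INTER_CUBIC) for c,a in zip(ca,w)]))
E
```

```text
24.5333 [0.44826933 0.02629643 0.3088479 ]
(array([ 0.6367,  0.0311,  0.0116, -0.0315]), np.float64(345.375), [np.float64(390.0), np.float64(413.0)]) (array([0.6371, 0.028 ]), np.float64(352.0625), [np.float64(390.0), np.float64(413.0)]) (array([0.6357, 0.0274]), np.float64(589.3125), [np.float64(2453.0)])
wrist pad [0.46672318 0.0370726  0.012     ]
wrist tin [0.5703477  0.12022322 0.022     ]
scene pad [0.48772958 0.04001669 0.012     ]
scene tin [0.56831741 0.11980948 0.022     ]
side pad [0.46205421 0.03700243 0.012     ]
side tin [0.57137151 0.10180467 0.022     ]
```

View pics/l3.png

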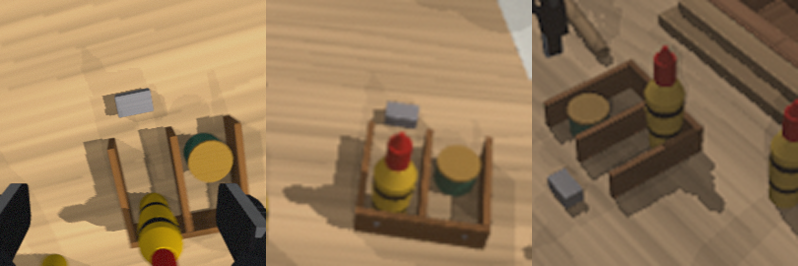

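The bottle stands upright in the right lane at the back wall. The pad is outside, and the tin hasn't moved. I'll check the residual gap with a fit that ignores pixels hidden by the rack.

```bash
python3 - <<'E'
import pickle
from bfit import *
s,cw=wcap();cs=[bot.capture("scene"),bot.capture("side"),cw]
K=[rackmask(lambda w:proj(c,w),.5919,.072,-.0487)<.02 for c in cs]
K=[cv2.erode(k.astype(np.uint8),np.ones((3,3)))>0 for k in K]
M=[yellow(c,(.638,.027),0) for c in cs]
for idx in ([0],[1],[2],[0,1],[0,1,2]):
    f=lambda v:sum((np.abs(bm(cs[i],(v[0],v[1],0,0),0)-M[i])*K[i]).sum()/(6 if i==2 else 1) for i in idx)
    r=minimize(f,[.638,.027],method="Nelder-Mead",options=dict(initial_simplex=[[.638,.027],[.645,.027],[.638,.034]],xatol=1e-4,fatol=.1));print(idx,r.x.round(4),r.fun)
r=bot.masks_of("wrist","rack")[0]["mask"].astype(float)
print("rack again wrist",fit([(lambda w:proj(cw,w),r)],[.592,.072,-.05]))
E
```

```text
[0] [0.6519 0.0258] 68.3125
[1] [0.623  0.0032] 19.0
[2] [0.638  0.0253] 84.59375
[0, 1] [0.6388 0.0277] 151.8125
[0, 1, 2] [0.6378 0.0263] 246.38541666666669
rack again wrist (array([ 0.59137641,  0.07212895, -0.0509328 ]), np.float64(2649.125), np.float64(2673.0))
```

Both the camera fit (x≈0.638) and the force contact (0.639) agree that the bottle is home. The pad is outside and the robot is touching nothing.

```bash
python3 -c "
from cell import bot
print(bot.sense()['t'],bot.sign_off())"
```

```text
the job is handed in; nothing more can be done
25.1833 None
```

I've handed the job in at 25.2 s: the steel pad was swept out onto the bench in front of the right lane, and the nearest yellow glue bottle stands upright in that lane against the back wall. Wall contact was felt before release, and a camera fit afterwards agreed to about 1 mm; the tin looked unmoved, and I didn't re-measure the other bystanders.

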